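Ready the tape and crack the dry box

ROBOT

A 6-joint arm with a two-finger parallel gripper is mounted at the origin on a cart in front of the work surface, level with it; the furniture and walls round the work are solid. World frame = base frame: x ahead of the robot, y to its left, z up, the work surface at z = 0. Lengths are in m, angles in rad, forces in N, time in s.
With the tool pointing down it reaches from about 0.25 to 0.775 m from the base axis. Payload 4 kg.
Tool frame: the origin (TCP) lies midway between the tips of the shut fingers; the grasp point (between the pads) lies 19 mm behind it (robot.tcp_to_grasp is the z of the grasp point in the tool frame, in m); z points along the fingers, y is the line along which they close (so a half turn about z gives the same grasp; the last joint's range is limited). The gripper opens to 94 mm and grips with 3 to 60 N. Pads are 16 mm wide; open, the fingers measure 119 mm over their backs; the gripper's body (75 mm by 177 mm) begins 78 mm behind the grasp point.
Start: joints at [-1.292, 0.087, 1.371, -0, 1.684, -0.103], TCP at [0.205, -0.51, 0.182] pointing down, gripper open.
Joint ranges: [-3.1, 3.1], [-0.76, 2.03], [0.27, 2.55], [-1.08, 4.22], [0.17, 2.65], [-2.57, 2.57]. Speed limits (rad/s): [2.79, 2.79, 3.14, 3.14, 3.14, 3.14].

INTERFACE

Orientations are given as [roll, pitch, yaw] about the fixed x, y, z axes, in that order (R = Rz(yaw) Ry(pitch) Rx(roll)).
In Python, from bench import robot gives the robot as it stands. The module is installed in compiled form; this text tells all that it offers.
- The arm moves only by the tool move_arm, never from a script. Its argument "motion" is one flat list of numbers, 7 for each row, row after row: the turn, a rotation vector about the tool's x, y, z in units of 45 degrees (1.0 is 45 degrees), then the shift along the tool's x, y, z in units of 100 mm (1.0 is 100 mm), then the opening, from 0 (shut) to 1 (fully open). A call has 1 to 12 rows; each row shifts and turns the commanded pose from where the row before left it, along the tool's axes as they then stand; what a row does not reach is not made up. A row lasts 1/12 s, in which the tool goes at most 41.7 mm and 7.16 degrees, less where a joint would pass 70% of its speed; a pose out of reach is approached as far as the arm can. A call with a number of a shift or a turn outside -1 to 1 is refused whole. A call with a gripper value outside its range is refused whole. The fingers move at their own pace and stop on an object; the grip force is fixed at half the most. Time passes only in rows, so rows that do not move let the fingers close. It gives the time, the measured TCP pose, the force, the opening and the grip force at its end, in the units of the state.
- robot.get_obs(): the state, without advancing time (a new reading comes with each control period).
- robot.snapshot(name): name is "scene" or "top" or "wrist"; returns the picture (400x640x3 uint8, red, green, blue); there is no depth.
- robot.get_calibration(name): a dict with "fx", "fy", "cx", "cy" (pixels), "R" (3x3) and "t" (3): a world point X has camera coordinates R X + t. Camera axes: x right, y down, z forward; pixel columns grow to the right and rows downward; lengths in m; the calibration is good to about 2 mm. A picture is of the moment at which its call begins: read the wrist's pose just before it. get_calibration takes no time and is no camera call; for the wrist camera it gives the pose at the moment of the call.
- robot.close_job(): hands the job in; it is judged then, once.
The state is a dict: "time": time; "joint_positions": joint angles; "qvel": joint speeds; "joint_torque": joint torques, N m; "tool_pos": TCP position; "ee_rot": TCP orientation; "wrist_force": force on the tool from outside, world axes, zero at the start; "wrist_torque": the same for the moment, N m; "width": finger opening in m; "finger_force": force on a finger pad.
Only numpy, scipy, OpenCV 4.12 (cv2) and the standard library are available. Lean on these libraries where they do the work, as an engineer would, in place of code of your own. Each camera call takes 0.05 s, during which the arm holds its last target. There are 200 camera calls.

TASK

I am about to renew the tape on this dry box's seal: put the roll of masking tape over the upright spindle of the tape stand, fully down and flat on its foot, and let go of it. Then take the dry box's lid by its handle, break it free of its sticky seal without letting it fly up, and finish while still holding it slightly open, front edge about 25 mm up, so that I can reach the seal. Leave the jar, the tape measure and the screwdriver alone.

Things in the scene. Friction and masses are not known exactly. Their poses are not given: they have to be found in the camera images.
- tape_roll: Roll of cream masking tape lying flat and loose, a ring of outer diameter 94 mm, hole diameter 54 mm (wall 20 mm thick), 24 mm high, 0.12 kg. Origin: centre of its underside, z up. It can be pinched across the wall from above.
- tape_stand: Fixed tape stand: a flat dark round foot of diameter 96 mm and 8 mm high; on it an orange hub, 8 mm high, tapering from diameter 44 mm to 36 mm; from its middle a steel spindle of diameter 8 mm rises to 64 mm above the bench. Origin: centre of the underside of the foot, z up along the spindle. A roll that is fully down lies flat on the foot, round the hub: its underside is 8 mm above the bench.
- dry_box: Fixed grey plastic dry box, 170 mm deep (x) by 200 mm wide (y) by 65 mm high, with a blue lid 10.5 mm thick; hinged along its far upper edge. Origin: centre of its underside, z up, -x points out of its front (towards the robot side).
- lid_hinge (a point): Middle of the hinge axis of the dry box's lid, 65 mm above the bench, 85 mm from the box's centre in its +x. Same axes as the dry box; the hinge axis is y.
- lid_handle (a point): Middle of the round grip bar of the lid's steel handle, moving with the lid: diameter 10 mm, along the lid's y, 70 mm clear between its posts; 145 mm in -x and 39 mm above the hinge axis in the lid's frame (104 mm above the bench when shut), 28 mm above the lid's top. The lid's axes are those of the box when shut.
- box_lid (a joint): Angle of the dry box's lid (rad): 0 shut, grows as its front edge swings up; that edge is 170 mm from the hinge, so 25 mm open is 0.147. Shut, it sticks: a pull up at the handle meets a resistance that peaks at 13 to 18 N within the first 5 mm; past 0.08 rad the seal is clear and only the lid's weight (about 2 N at the handle) is left. It falls back if let go.
- jar: Bystander: clear screw jar with a dark lid, diameter 70 mm, 86 mm high. Origin: centre of its underside.
- measure: Bystander: black tape measure standing on edge, 32 x 77 x 62 mm. Origin: centre of its underside.
- driver: Bystander: screwdriver with a red handle lying flat, 29 x 202 x 29 mm, long along its y. Origin: centre of its underside.
There are look-alikes about, which are no part of the job. Leave any blue or yellow look-alike of the tape_stand alone.

How it is judged:
By the outcome, as a careful person would: the job done as asked, in the order asked, and still so for the second after the job is handed in, while the arm keeps its last pose, push and grip.
It also fails if it takes over 54 s, if anything falls off the work surface, if the arm or the gripper's body presses on something with over 40 N, if the wrist force passes 120 N, or if a joint passes its speed limit or range.

## Working session

There is one attempt and no reset: what is moved stays moved. The work goes in short steps, Python scripts to look and compute and a tool call to move; the robot and the scene stay as the last step left them, time stands still between calls to the robot, and variables do not carry over. Pictures are saved under pics/ and viewed, at most 10 in all, crops included, and the job is handed in when it is done.

Besides the shell and the picture viewer there is one more tool, called after ">>>" as name(argument=value, ...) on one line, values as JSON. move_arm: Moves the arm, as the interface text tells. Shifts and turns lie within -1 to 1; 1 stands for 100 mm of shift or 45 degrees of turn. Its arguments: {"type":"object","properties":{"motion":{"type":"array","items":{"type":"number"}}},"required":["motion"]}

```bash
mkdir -p pics; python3 - <<'E'
from bench import robot
import cv2,numpy as np
for n in ("scene","top"):
    im=robot.snapshot(n); cv2.imwrite(f"pics/{n}0.png",im[:,:,::-1])
    c=robot.get_calibration(n); R=np.array(c["R"]);print(n,c["fx"],c["cx"],c["cy"],(-R.T@np.array(c["t"])).round(3),R.round(2).tolist())
o=robot.get_obs();print({k:np.round(v,3).tolist() for k,v in o.items()},robot.tcp_to_grasp)
E
```

```text
scene 460.0493402702481 320.61281978708934 198.45285529415688 [0.039 0.952 1.114] [[-0.91, -0.42, 0.01], [-0.29, 0.62, -0.73], [0.3, -0.67, -0.68]]
top 413.62561190530664 320.35309932629326 201.4585888427945 [ 0.352 -0.059  1.377] [[0.02, -1.0, -0.01], [-0.99, -0.02, -0.13], [0.13, 0.01, -0.99]]
{'time': 0.1, 'joint_positions': [-1.292, 0.088, 1.372, -0.0, 1.684, -0.103], 'qvel': [0.001, -0.0, -0.004, 0.002, -0.0, 0.001], 'joint_torque': [0.002, -34.125, -30.33, 0.072, 0.03, -0.0], 'tool_pos': [0.205, -0.51, 0.181], 'ee_rot': [-3.14, -0.0, 0.382], 'wrist_force': [-0.058, 0.022, -0.66], 'wrist_torque': [0.019, -0.033, -0.046], 'finger_force': 0.0, 'width': 0.094} -0.0188
```

View pics/scene0.png

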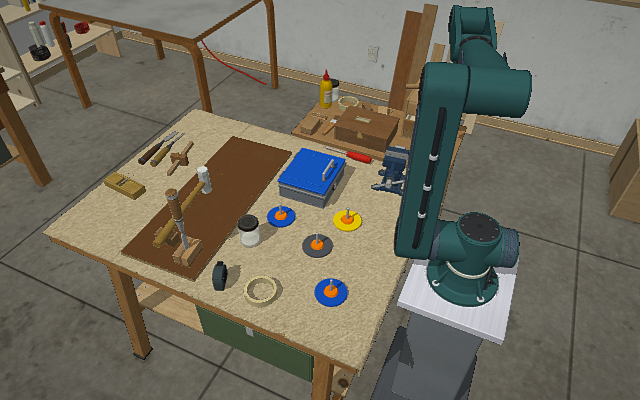

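View pics/top0.png

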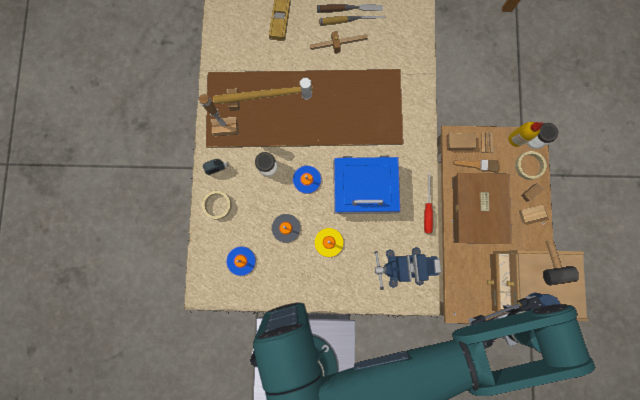

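Candidates for the roll are the cream ring on the bench at top (217,206) / scene (261,291), and another ring on the side table at top (531,165). For the stand they are the dark foot at top (286,228) / scene (317,245), two blue ones at top (307,180) and (241,261), and a yellow one at top (329,243). I choose the bench roll and the dark foot, and check them in one close crop.

```bash
python3 - <<'E'
import cv2,numpy as np
t=cv2.imread("pics/top0.png");s=cv2.imread("pics/scene0.png")
r=lambda im,x,y,w,h,k:cv2.resize(im[y:y+h,x:x+w],None,fx=k,fy=k,interpolation=cv2.INTER_CUBIC)
a=np.hstack([r(t,190,150,100,72,4),r(t,330,150,100,72,4)])
b=np.hstack([r(s,230,225,100,75,4),r(s,275,145,100,75,4)])
cv2.imwrite("pics/crop.png",np.vstack([a,b]))
E
```

```text
(no output)
```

View pics/crop.png

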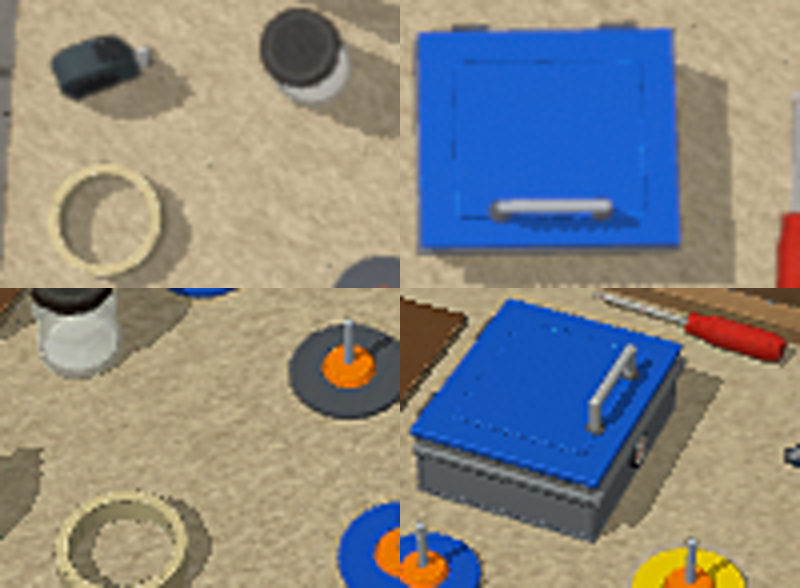

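The crop confirms the dark-footed stand, the bench ring and the lid's handle. The bench ring's wall looks thinner than 20 mm, so I'll measure both rings.

```bash
cat > h.py <<'E'
from bench import robot
import cv2,numpy as np
def cal(n):
    c=robot.get_calibration(n); return c,np.array(c["R"]),np.array(c["t"])
def ray(c,uv):
    c,R,t=c; d=R.T@np.array([(uv[0]-c["cx"])/c["fx"],(uv[1]-c["cy"])/c["fy"],1]); return -R.T@t,d/np.linalg.norm(d)
def plane(c,uv,z):
    o,d=ray(c,uv); return o+d*(z-o[2])/d[2]
def tri(c1,u1,c2,u2):
    A=[];b=[]
    for c,u in((c1,u1),(c2,u2)):
        o,d=ray(c,u);P=np.eye(3)-np.outer(d,d);A.append(P);b.append(P@o)
    x=np.linalg.lstsq(np.vstack(A),np.hstack(b),rcond=None)[0]
    return x.round(4),[round(1000*float(np.linalg.norm(P@x-q)),1) for P,q in zip(A,b)]
E
python3 - <<'E'
from h import *
T,S=cal("top"),cal("scene")
t=cv2.imread("pics/top0.png");s=cv2.imread("pics/scene0.png")
print("ring centre",plane(T,(216.5,205),.024),plane(S,(261,291),.024))
print("side ring",plane(T,(531,165),.024))
print("tips",tri(T,(285,228.0),S,(317,233.5)),"plane foot",plane(T,(286,228),.008))
print("handle",tri(T,(455-0,0),S,(0,0))[0] is None)
k=lambda x,y:(330+(x-400)/4,150+y/4)
q=lambda x,y:(275+(x-400)/4,145+(y-288)/4)
a=tri(T,k(498,209),S,q(629,350));b=tri(T,k(606,206),S,q(595,402))
print(a,b); a2=tri(T,k(498,209),S,q(595,402));b2=tri(T,k(606,206),S,q(629,350));print(a2,b2)
for p in((418,30),(672,30),(680,246),(420,247)):print("lid",plane(T,k(*p),.0755).round(3))
for x0,y0 in((197,186),(511,145)):
    print(x0);print(cv2.cvtColor(t,cv2.COLOR_BGR2GRAY)[y0+20,x0:x0+42].tolist());print(t[y0+20,x0:x0+42,0].tolist())
E
```

```text
ring centre [0.51489576 0.30340397 0.024     ] [0.50764488 0.313448   0.024     ]
side ring [ 0.66997235 -0.73654959  0.024     ]
tips (array([0.4431, 0.0715, 0.0569]), [1.8, 1.8]) plane foot [0.44475858 0.07243557 0.008     ]
handle False
(array([ 0.5033, -0.1452,  0.1724]), [10.5, 10.5]) (array([ 0.5488, -0.237 ,  0.0263]), [12.1, 12.1])
(array([ 0.5222, -0.1467,  0.1064]), [0.0, 0.0]) (array([ 0.5272, -0.2308,  0.1007]), [0.2, 0.2])
lid [ 0.67  -0.083  0.075]
lid [ 0.674 -0.287  0.075]
lid [ 0.5   -0.293  0.076]
lid [ 0.495 -0.087  0.075]
197
[180, 174, 171, 176, 186, 203, 196, 171, 97, 97, 120, 129, 128, 130, 127, 136, 172, 175, 173, 164, 163, 175, 172, 162, 167, 180, 179, 173, 165, 170, 184, 197, 185, 92, 100, 123, 127, 132, 127, 126, 141, 174]
[146, 141, 136, 143, 149, 155, 148, 131, 76, 77, 97, 105, 104, 107, 104, 111, 139, 141, 140, 130, 131, 142, 138, 129, 133, 148, 146, 139, 130, 134, 142, 150, 142, 71, 78, 98, 103, 107, 102, 102, 114, 140]
511
[126, 128, 131, 131, 133, 113, 124, 165, 177, 169, 129, 124, 123, 126, 127, 127, 131, 130, 129, 128, 126, 126, 124, 126, 124, 122, 123, 129, 126, 110, 109, 112, 128, 175, 172, 161, 127, 112, 82, 121, 121, 124]
[82, 82, 84, 91, 112, 89, 94, 126, 134, 128, 83, 80, 80, 82, 83, 83, 85, 84, 81, 81, 78, 79, 78, 81, 79, 79, 80, 83, 85, 88, 84, 85, 97, 132, 131, 125, 84, 69, 68, 112, 114, 117]
```

>>> move_arm(motion=[0,0,-0.1513,0,0,-0.08,1,0,0,-0.1513,0,0,-0.08,1,0,0,-0.1513,0,0,-0.08,1,0,0,-0.1513,0,0,-0.08,1,0,0,-0.1513,0,0,-0.08,1,0,0,-0.1513,0,0,-0.08,1,0,0,-0.1513,0,0,-0.08,1,0,0,-0.1513,0,0,-0.08,1,0,0,-0.1513,0,0,-0.08,1,0,0,-0.1513,0,0,-0.08,1])

```text
time: 0.93
tool_pos: [0.2048, -0.5101, 0.2614]
ee_rot: [-3.141, -0.001, 1.576]
wrist_force: [0.4, 0.3, 0.2]
width: 0.0938
finger_force: 0.0
```

>>> move_arm(motion=[0,0,0,0.267,0.2,0,1,0,0,0,0.267,0.2,0,1,0,0,0,0.267,0.2,0,1,0,0,0,0.267,0.2,0,1,0,0,0,0.267,0.2,0,1,0,0,0,0.267,0.2,0,1,0,0,0,0.267,0.2,0,1,0,0,0,0.267,0.2,0,1,0,0,0,0.267,0.2,0,1,0,0,0,0.267,0.2,0,1,0,0,0,0.267,0.2,0,1,0,0,0,0.267,0.2,0,1])

```text
time: 1.93
tool_pos: [0.4456, -0.1886, 0.2612]
ee_rot: [-3.141, -0.0, 1.57]
wrist_force: [0.6, -0.2, 0.9]
width: 0.0939
finger_force: 0.0
```

```bash
cat > snap.py <<'E'
from h import *
import sys,pickle
n=sys.argv[1];c=cal("wrist");im=robot.snapshot("wrist")[:,:,::-1]
cv2.imwrite(f"pics/{n}.png",im);pickle.dump(c,open(f"pics/{n}.pkl","wb"))
o=robot.get_obs();print(o["time"],np.round(o["tool_pos"],4),np.round(o["ee_rot"],4),"cam",(-c[1].T@c[2]).round(3),"fwd",c[1][2].round(2),"right",c[1][0].round(2))
E
python3 snap.py w1
```

```text
1.9833 [ 0.4487 -0.1837  0.261 ] [ 3.1395 -0.0049  1.5768] cam [ 0.446 -0.117  0.464] fwd [-0.   -0.25 -0.97] right [ 1. -0. -0.]
```

View pics/w1.png

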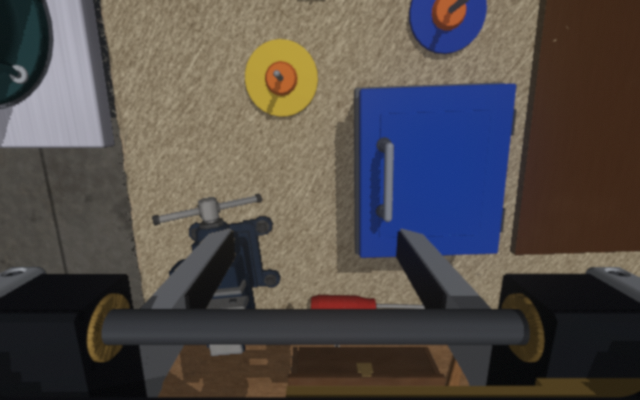

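The wrist view shows the blue lid's handle bar from (385,142) to (388,218), the yellow stand at (281,77) and the driver at (345,302). On to the roll and stand.

>>> move_arm(motion=[0,0,0,0.35,0.01,0,1,0,0,0,0.35,0.01,0,1,0,0,0,0.35,0.01,0,1,0,0,0,0.35,0.01,0,1,0,0,0,0.35,0.01,0,1,0,0,0,0.35,0.01,0,1,0,0,0,0.35,0.01,0,1,0,0,0,0.35,0.01,0,1,0,0,0,0.35,0.01,0,1,0,0,0,0.35,0.01,0,1,0,0,0,0,0,0,1,0,0,0,0,0,0,1])

```text
time: 2.98
tool_pos: [0.4549, 0.161, 0.2609]
ee_rot: [-3.14, 0.001, 1.574]
wrist_force: [-0.3, -1.0, -0.4]
width: 0.0942
finger_force: 0.0
```

```bash
python3 snap.py w2
```

```text
3.0333 [0.4551 0.1598 0.2611] [-3.1404e+00  1.1000e-03  1.5715e+00] cam [0.455 0.233 0.464] fwd [-0.   -0.25 -0.97] right [ 1.  0. -0.]
```

View pics/w2.png

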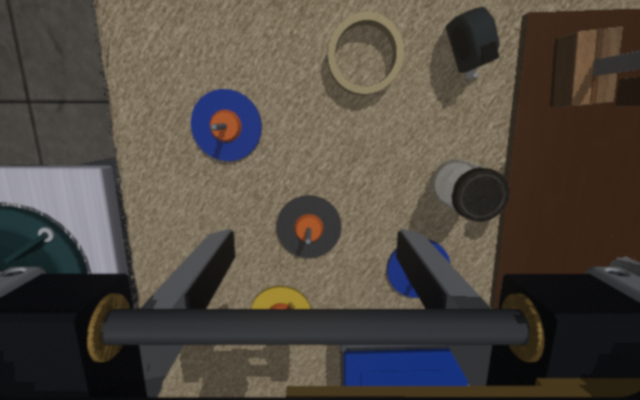

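```bash
python3 - <<'E'
from h import *
import pickle
W=pickle.load(open("pics/w2.pkl","rb"));W1=pickle.load(open("pics/w1.pkl","rb"));T=cal("top");S=cal("scene")
w=cv2.imread("pics/w2.png");g=cv2.GaussianBlur(w,(3,3),0).astype(int)
print("rows across ring"); print(w[52,320:412].tolist()[::2])
k=lambda x,y:(330+(x-400)/4,150+y/4)
print("handle ends",tri(W1,(385,144),T,k(498,208)),tri(W1,(388,217),T,k(606,206)))
# dark foot, orange hub, top & wrist
for n,c,roi in(("w2",W,(270,190,80,70)),("top0",T,(268,210,36,36)),("scene0",S,(298,230,38,30))):
    im=cv2.imread(f"pics/{n}.png");x,y,a,b=roi;h=cv2.cvtColor(im[y:y+b,x:x+a],cv2.COLOR_BGR2HSV)
    dark=((h[...,1]<60)&(h[...,2]<110)&(h[...,2]>40)).astype(np.uint8);org=((h[...,0]<15)&(h[...,1]>150)).astype(np.uint8)
    for m,z in((dark,.008),(org,.012)):
        cs=max(cv2.findContours(m,0,1)[0],key=cv2.contourArea);p=plane
        (u,v),ax,_=cv2.fitEllipse(cv2.convexHull(cs));print(n,z,(round(u+x,1),round(v+y,1)),np.round(ax,1),plane(c,(u+x,v+y),z).round(4))
E
```

```text
rows across ring
[[94, 115, 126], [90, 110, 122], [95, 115, 127], [90, 110, 121], [91, 117, 128], [100, 130, 141], [100, 129, 141], [89, 115, 126], [77, 96, 107], [90, 110, 122], [86, 106, 118], [88, 108, 120], [89, 109, 121], [85, 105, 117], [87, 107, 119], [86, 106, 118], [91, 112, 123], [100, 122, 133], [90, 110, 121], [88, 109, 121], [89, 109, 121], [84, 104, 116], [86, 106, 118], [89, 109, 120], [96, 116, 128], [97, 118, 130], [91, 112, 124], [91, 111, 123], [95, 116, 127], [83, 101, 111], [75, 91, 100], [63, 77, 85], [59, 72, 81], [60, 74, 82], [58, 73, 81], [60, 74, 82], [55, 69, 75], [46, 59, 65], [75, 97, 106], [102, 132, 144], [103, 133, 145], [102, 132, 143], [94, 117, 128], [97, 118, 129], [95, 116, 127], [86, 106, 118]]
handle ends (array([ 0.5277, -0.1494,  0.0712]), [0.3, 0.3]) (array([ 0.5276, -0.23  ,  0.1036]), [1.1, 1.1])
w2 0.008 (308.4, 226.4) [63.5 66.3] [0.4448 0.0757 0.008 ]
w2 0.012 (308.4, 227.5) [27.2 28.2] [0.445  0.0753 0.012 ]
top0 0.008 (285.8, 227.8) [28.  28.3] [0.4453 0.0731 0.008 ]Traceback (most recent call last):
  File "<stdin>", line 14, in <module>
cv2.error: OpenCV(4.12.0) /io/opencv/modules/imgproc/src/shapedescr.cpp:361: error: (-201:Incorrect size of input array) There should be at least 5 points to fit the ellipse in function 'fitEllipseNoDirect'
```

```bash
python3 - <<'E'
from h import *
import pickle
W=pickle.load(open("pics/w2.pkl","rb"));T=cal("top");S=cal("scene")
for n,c,(x,y,a,b),th in(("w2",W,(315,0,100,105),1.265),("top0",T,(195,180,45,50),1.28),("scene0",S,(235,265,52,48),1.28)):
    im=cv2.imread(f"pics/{n}.png")[y:y+b,x:x+a].astype(float)
    r=im[...,1]/im[...,0]; print(n,np.percentile(r,[10,50,80,90,95]).round(3))
    m=((r>th)).astype(np.uint8); m=cv2.medianBlur(m*255,3)
    cs,h=cv2.findContours(m,cv2.RETR_CCOMP,cv2.CHAIN_APPROX_NONE)
    for q,hh in zip(cs,h[0]):
        if cv2.contourArea(q)<150: continue
        (u,v),ax,_=cv2.fitEllipse(q)
        P=np.array([plane(c,p+[x,y],.024) for p in q[:,0].astype(float)]);(cx,cy),rr=cv2.minEnclosingCircle(P[:,:2].astype(np.float32))
        A=np.c_[2*P[:,:2],np.ones(len(P))];s=np.linalg.lstsq(A,(P[:,:2]**2).sum(1),rcond=None)[0]
        print("hole" if hh[3]>=0 else "outer",(round(u+x,1),round(v+y,1)),np.round(ax,1),"z.024 centre",s[:2].round(4),"D",round(2000*float(np.sqrt(s[2]+s[0]**2+s[1]**2)),1),"enc",np.round([cx,cy,2*rr],4))
    cv2.imwrite(f"pics/m_{n}.png",cv2.resize(m,None,fx=4,fy=4,interpolation=0))
E
```

```text
w2 [1.208 1.227 1.265 1.291 1.297]
outer (365.1, 53.3) [74.4 82.5] z.024 centre [0.5154 0.3051] D 92.9 enc [0.5147 0.3057 0.0965]
hole (363.7, 55.2) [59. 63.] z.024 centre [0.5138 0.3035] D 72.5 enc [0.5132 0.3029 0.0758]
top0 [1.213 1.229 1.244 1.284 1.313]
outer (215.7, 204.4) [27.  27.9] z.024 centre [0.5169 0.306 ] D 91.1 enc [0.516  0.3062 0.0969]
hole (215.9, 204.7) [22.7 23.8] z.024 centre [0.5161 0.3055] D 77.0 enc [0.5166 0.3056 0.0822]
scene0 [1.254 1.279 1.329 1.378 1.388]
outer (260.8, 290.8) [31.4 40.3] z.024 centre [0.5094 0.3116] D 110.0 enc [0.512  0.3062 0.1375]
hole (260.1, 291.0) [15.  23.5] z.024 centre [0.5102 0.314 ] D 51.4 enc [0.5109 0.3131 0.0747]
```

Roll centre is about (0.515, 0.305), OD 93–94 mm at z=0.024, consistent across top and wrist. The stand is at about (0.445, 0.0745). I'll pinch the near side of the wall.

>>> move_arm(motion=[0,0,0,0.145,0.02,0.2,0.6,0,0,0,0.145,0.02,0.2,0.6,0,0,0,0.145,0.02,0.2,0.6,0,0,0,0.145,0.02,0.2,0.6,0,0,0,0.145,0.02,0.2,0.6,0,0,0,0.145,0.02,0.2,0.6,0,0,0,0.145,0.02,0.2,0.6,0,0,0,0.145,0.02,0.2,0.6,0,0,0,0.145,0.02,0.2,0.6,0,0,0,0.145,0.02,0.2,0.6,0,0,0,0,0,0,0.6,0,0,0,0,0,0,0.6])

```text
time: 4.03
tool_pos: [0.475, 0.3029, 0.0603]
ee_rot: [-3.139, 0.002, 1.569]
wrist_force: [0.0, -0.1, 0.1]
width: 0.0566
finger_force: 0.0
```

```bash
python3 - <<'E'
from h import *
import pickle
W=pickle.load(open("pics/w2.pkl","rb"));T=cal("top");S=cal("scene")
print(tri(W,(363.7,55.2),T,(215.9,204.7)),tri(W,(363.7,55.2),S,(260.1,291.0)))
E
python3 snap.py w3
```

```text
(array([0.5138, 0.3031, 0.0322]), [1.1, 1.1]) (array([0.5158, 0.3065, 0.0103]), [0.1, 0.1])
4.0833 [0.4761 0.3032 0.0619] [-3.1414e+00  1.1000e-03  1.5685e+00] cam [0.476 0.375 0.263] fwd [-0.   -0.25 -0.97] right [ 1. -0. -0.]
```

View pics/w3.png

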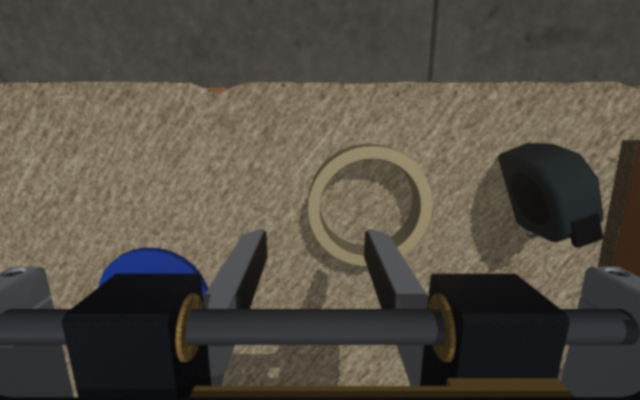

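The ring lies at about (370,206), between the right finger (inside the hole) and the left finger. Its visible wall is about 10 mm. I'll refine the centre.

```bash
python3 - <<'E'
from h import *
import pickle
W=pickle.load(open("pics/w3.pkl","rb"));T=pickle.load(open("pics/w2.pkl","rb"))
x,y,a,b=295,130,155,145
im=cv2.imread("pics/w3.png")[y:y+b,x:x+a].astype(float);r=im[...,1]/im[...,0];print(np.percentile(r,[10,50,80,90,95]).round(3))
m=cv2.medianBlur((r>1.265).astype(np.uint8)*255,5);m[100:,65:]=0
cs=max(cv2.findContours(m,0,1)[0],key=cv2.contourArea);
e=[]
for ang in np.arange(-200,40,6):   # rays from centre: inner and outer edge of bright top
    d=np.array([np.cos(np.radians(ang)),np.sin(np.radians(ang))]);p=np.array([75,76])[None]+np.arange(30,75)[:,None]*d
    q=p.round().astype(int);q=q[(q[:,0]<a)&(q[:,1]<b)&(q.min(1)>=0)];v=np.where(m[q[:,1],q[:,0]]>0)[0]
    if len(v)>4: e.append((p[v[0]],p[v[-1]]))
for i in(0,1):
    P=np.array([plane(W,t[i]+[x,y],.024)[:2] for t in e])
    for _ in range(3):
        s=np.linalg.lstsq(np.c_[2*P,np.ones(len(P))],(P**2).sum(1),rcond=None)[0];R=np.sqrt(s[2]+s[0]**2+s[1]**2)
        d=abs(np.hypot(*(P-s[:2]).T)-R);P=P[d<max(.003,2*d.std())]
    print("inner outer"[i*6:i*6+5],s[:2].round(4),"D",round(2000*R,1),"n",len(P))
E
```

```text
[1.2   1.224 1.277 1.291 1.295]
inner [0.5136 0.3098] D 69.6 n 39
outer [0.5151 0.3074] D 93.1 n 38
```

>>> move_arm(motion=[0,0,0,0.04,-0.01,0.13,0.6,0,0,0,0,0,0.13,0.6,0,0,0,0,0,0.13,0.6,0,0,0,0,0,0.11,0.6,0,0,0,0,0,0,0.6,0,0,0,0,0,0,0.6])

```text
time: 4.58
tool_pos: [0.4744, 0.3082, 0.0115]
ee_rot: [-3.141, 0.0, 1.569]
wrist_force: [0.1, 0.3, 0.2]
width: 0.0563
finger_force: 0.0
```

>>> move_arm(motion=[0,0,0,0,0,0,0.3,0,0,0,0,0,0,0.2,0,0,0,0,0,0,0.1,0,0,0,0,0,0,0,0,0,0,0,0,0,0,0,0,0,0,0,0,0])

```text
time: 5.08
tool_pos: [0.4746, 0.3089, 0.0119]
ee_rot: [3.141, -0.0, 1.57]
wrist_force: [-0.1, 0.9, -0.2]
width: 0.0196
finger_force: 0.0
```

>>> move_arm(motion=[0,0,0,0,0,0,0,0,0,0,0,0,0,0,0,0,0,0,0,0,0])

```text
time: 5.33
tool_pos: [0.4745, 0.3088, 0.0116]
ee_rot: [-3.142, 0.0, 1.57]
wrist_force: [0.7, 1.1, -0.7]
width: 0.0017
finger_force: 0.0
```

The fingers shut on nothing, so I'll look.

```bash
python3 snap.py w4
```

```text
5.3833 [0.4745 0.3088 0.0116] [-3.1415e+00  1.0000e-04  1.5701e+00] cam [0.475 0.381 0.215] fwd [-0.   -0.25 -0.97] right [ 1. -0. -0.]
```

View pics/w4.png

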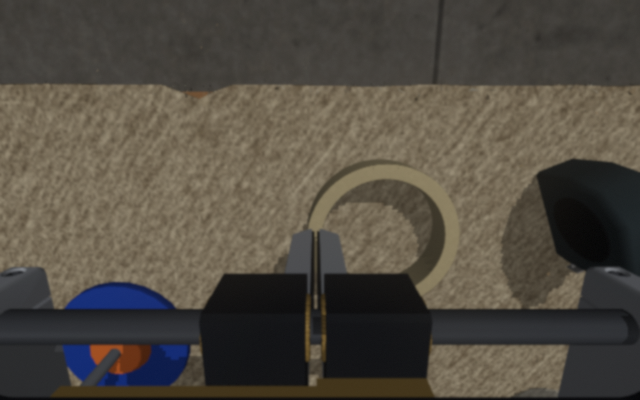

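The fingers are shut at (316,235) and the ring at about (385,230) is right beside them. I'll work out where the ring is now relative to the fingertips.

```bash
python3 - <<'E'
from h import *
import pickle
W4=pickle.load(open("pics/w4.pkl","rb"));W3=pickle.load(open("pics/w3.pkl","rb"))
pr=lambda W,X:(lambda p:(p[:2]/p[2]*W[0]["fx"]+[W[0]["cx"],W[0]["cy"]]).round(1))(W[1]@np.array(X)+W[2])
print("fx",W4[0]["fx"],"tcp in w4",pr(W4,[.4745,.3088,.0116]),"1cm higher",pr(W4,[.4745,.3088,.03]))
print("tips w3",pr(W3,[.4761+.028,.3032,.0619]),pr(W3,[.4761-.028,.3032,.0619]))
def fit(n,W,roi,c0,z,angs):
    x,y,a,b=roi;im=cv2.imread(f"pics/{n}.png")[y:y+b,x:x+a].astype(float);r=im[...,1]/im[...,0]
    m=cv2.medianBlur((r>1.265).astype(np.uint8)*255,5);e=[]
    for ang in angs:
        d=np.array([np.cos(np.radians(ang)),np.sin(np.radians(ang))]);p=np.array(c0)-[x,y]+np.arange(30,95)[:,None]*d
        q=p.round().astype(int);k=(q[:,0]<a)&(q[:,1]<b)&(q.min(1)>=0);p,q=p[k],q[k];v=np.where(m[q[:,1],q[:,0]]>0)[0]
        if len(v)>4:e.append((p[v[0]],p[v[-1]]))
    for i in(0,1):
        P=np.array([plane(W,t[i]+[x,y],z)[:2] for t in e])
        for _ in range(4):
            s=np.linalg.lstsq(np.c_[2*P,np.ones(len(P))],(P**2).sum(1),rcond=None)[0];R=np.sqrt(s[2]+s[0]**2+s[1]**2)
            d=abs(np.hypot(*(P-s[:2]).T)-R);P=P[d<max(.002,2*d.std())]
        print(n,z,i,s[:2].round(4),"D",round(2000*R,1),len(P))
for z in(.0,.012,.024):
    fit("w3",W3,(295,130,155,145),(370,206),z,np.arange(-200,30,5))
    fit("w4",W4,(290,150,190,150),(385,232),z,np.arange(-170,40,5))
    fit("w2",pickle.load(open("pics/w2.pkl","rb")),(315,0,100,105),(365,53),z,np.arange(-180,180,5))
E
```

```text
fx 330.4019471968702 tcp in w4 [315.2 229.2] 1cm higher [315.2 239.6]
tips w3 [360.3 229.6] [273.3 229.6]
w3 0.0 0 [0.5173 0.3032] D 76.8 46
w3 0.0 1 [0.5192 0.3006] D 102.4 46
w4 0.0 0 [0.5186 0.3044] D 72.3 39
w4 0.0 1 [0.519  0.2976] D 108.0 41
w2 0.0 0 [0.518  0.3079] D 77.8 72
w2 0.0 1 [0.5187 0.309 ] D 97.6 70
w3 0.012 0 [0.5154 0.3065] D 73.3 46
w3 0.012 1 [0.5172 0.304 ] D 97.8 46
w4 0.012 0 [0.5163 0.3088] D 68.2 40
w4 0.012 1 [0.5165 0.3023] D 101.9 41
w2 0.012 0 [0.5163 0.306 ] D 75.8 72
w2 0.012 1 [0.517  0.3071] D 95.0 70
w3 0.024 0 [0.5135 0.3098] D 69.8 46
w3 0.024 1 [0.5152 0.3074] D 93.1 46
w4 0.024 0 [0.5138 0.3131] D 64.2 40
w4 0.024 1 [0.514  0.3069] D 95.9 41
w2 0.024 0 [0.5147 0.3041] D 73.8 72
w2 0.024 1 [0.5154 0.3051] D 92.5 70
```

The ring hasn't moved (outer D≈95, centre (0.514,0.307)). The pads sit behind the tips and probably closed above the roll's top edge, so I'll open, go lower and close again.

>>> move_arm(motion=[0,0,0,0,0,0,0.5,0,0,0,0,0,0,0.5,0,0,0,0,0,0,0.5,0,0,0,0,0,0,0.5,0,0,0,0,0,0,0.5,0,0,0,0,0,0,0.5,0,0,0,0,0,0,0.5,0,0,0,0,0,0,0.5,0,0,0,0,0,0.04,0.5,0,0,0,0,0,0.04,0.5,0,0,0,0,0,0,0.5])

```text
time: 6.3
tool_pos: [0.4737, 0.3083, 0.0023]
ee_rot: [-3.14, 0.001, 1.57]
wrist_force: [-0.3, 0.2, 0.5]
width: 0.0469
finger_force: 0.0
```

>>> move_arm(motion=[0,0,0,0,0,0,0,0,0,0,0,0,0,0,0,0,0,0,0,0,0,0,0,0,0,0,0,0,0,0,0,0,0,0,0,0,0,0,0,0,0,0,0,0,0,0,0,0,0,0,0,0,0,0,0,0,0,0,0,0,0,0,0])

```text
time: 7.05
tool_pos: [0.4745, 0.3088, 0.0037]
ee_rot: [3.142, 0.0, 1.57]
wrist_force: [-0.4, 0.0, 0.0]
width: 0.0003
finger_force: 0.0
```

```bash
python3 - <<'E'
from h import *
im={}
for n in("scene","top"):
    im[n]=np.ascontiguousarray(robot.snapshot(n)[:,:,::-1]);cv2.imwrite(f"pics/{n}1.png",im[n])
r=lambda im,x,y,w,h,k:cv2.resize(im[y:y+h,x:x+w],None,fx=k,fy=k,interpolation=cv2.INTER_CUBIC)
cv2.imwrite("pics/crop2.png",np.hstack([r(im["scene"],205,245,100,75,4),r(im["top"],180,160,100,75,4)]))
import subprocess
E
python3 snap.py w5
```

```text
7.2 [0.4745 0.3088 0.0037] [3.1415e+00 1.0000e-04 1.5702e+00] cam [0.475 0.381 0.207] fwd [-0.   -0.25 -0.97] right [ 1. -0. -0.]
```

View pics/crop2.png

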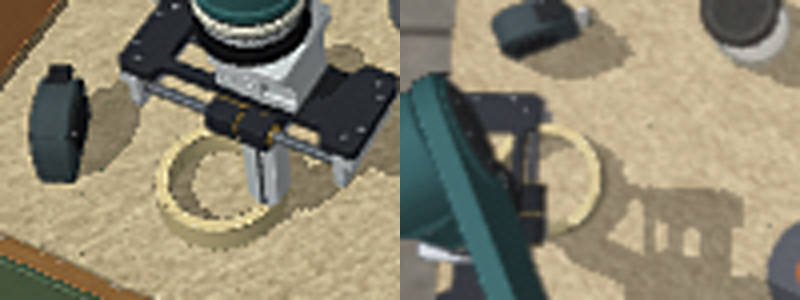

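```bash
python3 - <<'E'
from h import *
import pickle
W5=pickle.load(open("pics/w5.pkl","rb"));S=cal("scene");T=cal("top")
pr=lambda W,X:(lambda p:(p[:2]/p[2]*[W[0]["fx"],W[0]["fy"]]+[W[0]["cx"],W[0]["cy"]]))(W[1]@np.array(X)+W[2])
a=cv2.imread("pics/crop2.png")
o=robot.get_obs();tp=o["tool_pos"]
print("tcp crop",(pr(S,tp)-[205,245])*4,"grasp",(pr(S,tp+[0,0,.019])-[205,245])*4, "tool80",(pr(S,tp+[0,0,.08])-[205,245])*4)
big=cv2.resize(a,None,fx=1,fy=1)
for z,col in((0,(0,0,255)),(.024,(0,255,0))):
    for r in(.037,.047):
        for W,off in((S,(205,245,0)),(T,(180,160,400))):
            P=[(pr(W,[.515+r*np.cos(t),.306+r*np.sin(t),z])-off[:2])*4+[off[2],0] for t in np.linspace(0,6.28,60)]
            for p in P: cv2.circle(big,tuple(int(v) for v in p),1,col,-1)
for z in(0,.019,.04,.06):
    p=(pr(S,[tp[0],tp[1],z])-[205,245])*4;cv2.circle(big,tuple(int(v) for v in p),2,(255,0,255),-1)
w=cv2.imread("pics/w5.png")[140:340,230:490]
for z,col in((0,(0,0,255)),(.024,(0,255,0))):
    for t in np.linspace(0,6.28,60):
        p=pr(W5,[.515+.047*np.cos(t),.306+.047*np.sin(t),z])-[230,140]
        if 0<p[0]<259 and 0<p[1]<199: cv2.circle(w,tuple(int(v) for v in p),1,col,-1)
w=cv2.resize(w,(390,300));w2=cv2.resize(cv2.imread("pics/w5.png")[140:340,230:490],(390,300))
cv2.imwrite("pics/dbg.png",np.vstack([big,np.hstack([w,w2,np.zeros((300,20,3),np.uint8)])]))
print(o["finger_force"],o["width"])
E
```

```text
tcp crop [269.72200472 212.34507892] grasp [268.09484219 196.7496056 ] tool80 [262.6445682  144.51167544]
0.0 0.0005399651935438194
```

View pics/dbg.png

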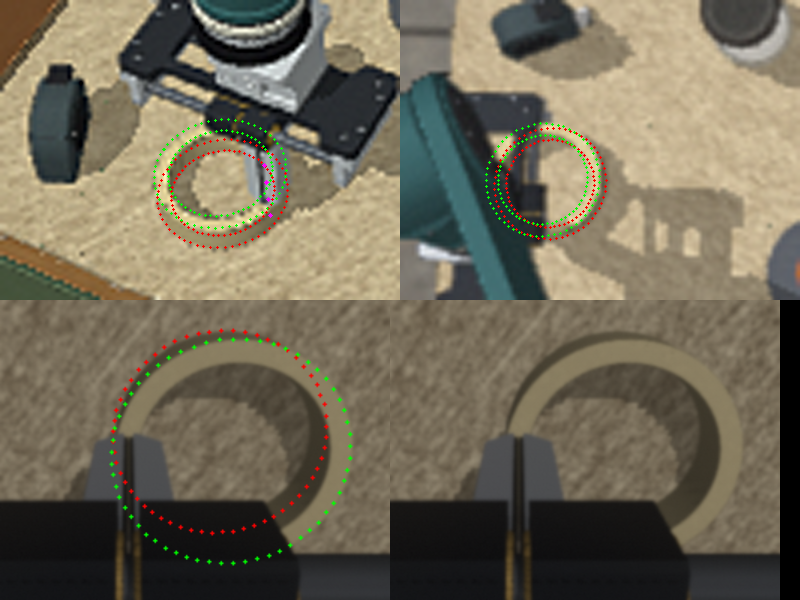

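The model overlay fits: the ring really is 24 mm high at (0.515,0.306), yet the closed fingers overlap its wall with no contact. Before anything else I'll test whether the ring is solid, with a gentle sideways push from inside the hole.

>>> move_arm(motion=[0,0,0,0,0.1,-0.02,0,0,0,0,0,0.1,0,0,0,0,0,0,0.1,0,0,0,0,0,0,0.1,0,0,0,0,0,0,0.1,0,0,0,0,0,0,0.1,0,0,0,0,0,0,0.05,0,0,0,0,0,0,0,0,0])

```text
time: 7.87
tool_pos: [0.5409, 0.3085, 0.0054]
ee_rot: [3.141, 0.0, 1.569]
wrist_force: [-0.8, 0.2, -1.0]
width: 0.0002
finger_force: 0.0
```

```bash
python3 snap.py w6; cat > ring.py <<'E'
from h import *
import pickle,sys
def ring(n,z=.024,m0=None):
    """centre/dia of the cream ring's outer edge: ratio mask, largest blob, circle fit on plane z"""
    W=pickle.load(open(f"pics/{n}.pkl","rb"));im=cv2.imread(f"pics/{n}.png").astype(float)
    m=((im[...,1]/(im[...,0]+1)>1.25)&(im.sum(2)>250)&(im[...,2]<1.6*im[...,0])).astype(np.uint8)*255
    m=cv2.morphologyEx(cv2.medianBlur(m,5),cv2.MORPH_OPEN,np.ones((3,3)))
    q=max(cv2.findContours(m,0,cv2.CHAIN_APPROX_NONE)[0],key=cv2.contourArea)
    P=np.array([plane(W,p,z)[:2] for p in cv2.convexHull(q)[:,0].astype(float)])
    for _ in range(5):
        s=np.linalg.lstsq(np.c_[2*P,np.ones(len(P))],(P**2).sum(1),rcond=None)[0];R=np.sqrt(s[2]+s[0]**2+s[1]**2)
        d=abs(np.hypot(*(P-s[:2]).T)-R);P=P[d<max(.0015,2*d.std())]
    print(n,"bbox",cv2.boundingRect(q),"centre",s[:2].round(4),"D",round(2000*R,1),len(P))
if __name__=="__main__":
    for n in sys.argv[1:]: ring(n)
E
python3 ring.py w2 w3 w5 w6
```

```text
7.9167 [0.54   0.3085 0.0053] [-3.1411e+00  2.0000e-04  1.5694e+00] cam [0.541 0.38  0.208] fwd [-0.   -0.25 -0.97] right [ 1. -0.  0.]
w2 bbox (328, 13, 76, 81) centre [0.5158 0.3057] D 93.3 31
w3 bbox (308, 144, 125, 122) centre [0.5156 0.3068] D 93.7 44
w5 bbox (310, 166, 156, 136) centre [0.516  0.3068] D 93.2 37
w6 bbox (195, 161, 157, 125) centre [0.5161 0.3079] D 93.5 32
```

>>> move_arm(motion=[0,0,0,0,0.08,0,0,0,0,0,0,0.08,0,0,0,0,0,0,0.08,0,0,0,0,0,0,0,0,0])

```text
time: 8.25
tool_pos: [0.5652, 0.3086, 0.0058]
ee_rot: [3.14, -0.0, 1.569]
wrist_force: [0.7, 0.4, 0.4]
width: 0.0
finger_force: 0.0
```

```bash
python3 snap.py w7; python3 ring.py w7
```

```text
8.3 [0.5644 0.3086 0.0057] [ 3.1412 -0.      1.5696] cam [0.565 0.38  0.209] fwd [ 0.   -0.25 -0.97] right [ 1. -0.  0.]
w7 bbox (155, 161, 155, 145) centre [0.5187 0.3062] D 97.5 32
```

The ring doesn't react to the fingers at all (fingertips swept through its far wall, force ~0, ring unmoved). It also has a 74 mm hole instead of 54. So I suspect it is not the roll. I'll search all views for other cream blobs.

```bash
python3 - <<'E'
from h import *
import pickle
for n in("scene","top"): cv2.imwrite(f"pics/{n}2.png",robot.snapshot(n)[:,:,::-1])
T,S=cal("top"),cal("scene")
ref=cv2.imread("pics/top0.png");print("ring BGR top",ref[206,203],ref[196,228],"side",ref[165,519],"bench",ref[230,240])
for n,c in(("top0",T),("top2",T),("scene0",S),("scene2",S),("w1",0),("w2",0)):
    c=c or pickle.load(open(f"pics/{n}.pkl","rb"))
    im=cv2.imread(f"pics/{n}.png").astype(float);h=cv2.cvtColor(im.astype(np.uint8),cv2.COLOR_BGR2HSV)
    m=((h[...,0]>=19)&(h[...,0]<=30)&(h[...,1]>50)&(h[...,1]<120)&(h[...,2]>(95 if n[0]=="w" else 120))&(im[...,1]/(im[...,0]+1)>1.255)).astype(np.uint8)
    m=cv2.morphologyEx(m,cv2.MORPH_CLOSE,np.ones((3,3)))
    k,l,st,ce=cv2.connectedComponentsWithStats(m)
    print(n,[(st[i,:5].tolist(),plane(c,ce[i],.024)[:2].round(2).tolist()) for i in range(1,k) if st[i,4]>40][:14])
s=tri(T,(531,165),S,(348,102));print("side ring",s)
E
```

```text
ring BGR top [148 196 213] [ 96 120 130] side [134 177 192] bench [135 166 184]
top0 [([516, 151, 31, 28, 267], [0.67, -0.74]), ([202, 191, 28, 28, 234], [0.52, 0.31])]
top2 [([516, 151, 31, 28, 306], [0.67, -0.74]), ([218, 191, 12, 27, 92], [0.52, 0.27])]
scene0 [([120, 30, 34, 14, 184], [1.98, -0.86]), ([70, 35, 10, 14, 50], [2.24, -0.67]), ([162, 41, 28, 13, 125], [1.72, -0.85]), ([199, 47, 72, 26, 543], [1.34, -0.86]), ([30, 60, 16, 9, 50], [2.2, -0.4]), ([278, 66, 45, 17, 348], [0.98, -0.86]), ([339, 80, 51, 22, 418], [0.64, -0.86]), ([338, 96, 21, 15, 151], [0.67, -0.73]), ([43, 109, 364, 268, 33912], [0.6, 0.15]), ([476, 115, 144, 40, 1307], [-0.17, -0.86]), ([355, 117, 16, 6, 48], [0.56, -0.63]), ([637, 119, 3, 42, 81], [-0.51, -1.01]), ([135, 282, 22, 23, 215], [0.8, 0.46]), ([152, 293, 49, 38, 816], [0.68, 0.47])]
scene2 [([68, 30, 9, 19, 42], [2.28, -0.69]), ([120, 30, 34, 15, 182], [1.98, -0.86]), ([45, 39, 15, 19, 71], [2.25, -0.54]), ([162, 41, 28, 12, 130], [1.72, -0.85]), ([200, 48, 71, 25, 520], [1.34, -0.86]), ([433, 48, 9, 13, 43], [0.43, -1.38]), ([278, 66, 45, 18, 360], [0.98, -0.86]), ([339, 80, 51, 22, 425], [0.64, -0.86]), ([338, 96, 21, 15, 157], [0.67, -0.73]), ([43, 109, 391, 268, 32538], [0.58, 0.15]), ([474, 110, 146, 45, 1340], [-0.16, -0.86]), ([355, 117, 16, 6, 51], [0.56, -0.63]), ([636, 119, 4, 28, 66], [-0.51, -1.05]), ([623, 167, 17, 28, 53], [-0.47, -0.69])]
w1 [([243, 37, 77, 82, 359], [0.4, -0.07])]
w2 [([328, 12, 76, 82, 1651], [0.52, 0.31]), ([250, 284, 62, 25, 123], [0.4, -0.02])]
side ring (array([ 0.6704, -0.7372,  0.0226]), [0.1, 0.1])
```

Only two cream rings exist: this one and the one on the side table at (0.670,-0.737), about 1.0 m away and out of reach. I'll lift clear and try a clean pinch on the opposite side of the wall.

>>> move_arm(motion=[0,0,0,0,0,-0.25,0,0,0,0,0,0,-0.25,0,0,0,0,0,0,-0.1,0.5,0,0,0,0,-0.07,0,0.5,0,0,0,0,0,0,0.5,0,0,0,0,0,0,0.5,0,0,0,0,0,0,0.5,0,0,0,0,0,0,0.5,0,0,0,0,0,0,0.5,0,0,0,0,0,0,0.5])

```text
time: 9.23
tool_pos: [0.5562, 0.3085, 0.0647]
ee_rot: [-3.14, 0.001, 1.57]
wrist_force: [0.3, 0.9, 0.9]
width: 0.0462
finger_force: 0.0
```

>>> move_arm(motion=[0,0,0,0,0,0.15,0.5,0,0,0,0,0,0.15,0.5,0,0,0,0,0,0.15,0.5,0,0,0,0,0,0.15,0.5,0,0,0,0,0,0.03,0.5,0,0,0,0,0,0,0.3,0,0,0,0,0,0,0,0,0,0,0,0,0,0,0,0,0,0,0,0,0,0,0,0,0,0,0,0,0,0,0,0,0,0,0,0,0,0,0,0,0,0])

```text
time: 10.23
tool_pos: [0.5567, 0.3089, 0.0031]
ee_rot: [3.141, -0.0, 1.57]
wrist_force: [-0.3, -1.0, 0.3]
width: 0.0039
finger_force: 0.0
```

```bash
python3 snap.py w8; python3 ring.py w8;python3 -c "
from bench import robot;o=robot.get_obs();print(o['width'],o['finger_force'],o['wrist_force'])"
```

```text
10.2833 [0.5566 0.3088 0.003 ] [ 3.1411e+00 -1.0000e-04  1.5701e+00] cam [0.557 0.381 0.206] fwd [ 0.   -0.25 -0.97] right [ 1. -0.  0.]
w8 bbox (167, 162, 157, 138) centre [0.5186 0.3063] D 97.5 30
0.0009603349972867426 0.0 [0.55678055 0.34716511 0.24841223]
```

The second pinch met nothing either. One last composite view: regions that the arm hid at the start, plus the rest of the side table.

```bash
python3 - <<'E'
from h import *
t=cv2.imread("pics/top2.png");s=cv2.imread("pics/scene2.png");w=cv2.imread("pics/w8.png")
a=cv2.resize(t[225:400,180:640],(789,300),interpolation=cv2.INTER_CUBIC)
b=np.hstack([cv2.resize(s[60:310,290:560],(318,295),interpolation=cv2.INTER_CUBIC),cv2.resize(w[60:360,100:580],(471,295))])
cv2.imwrite("pics/last.png",np.vstack([a,b]))
E
```

```text
(no output)
```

View pics/last.png

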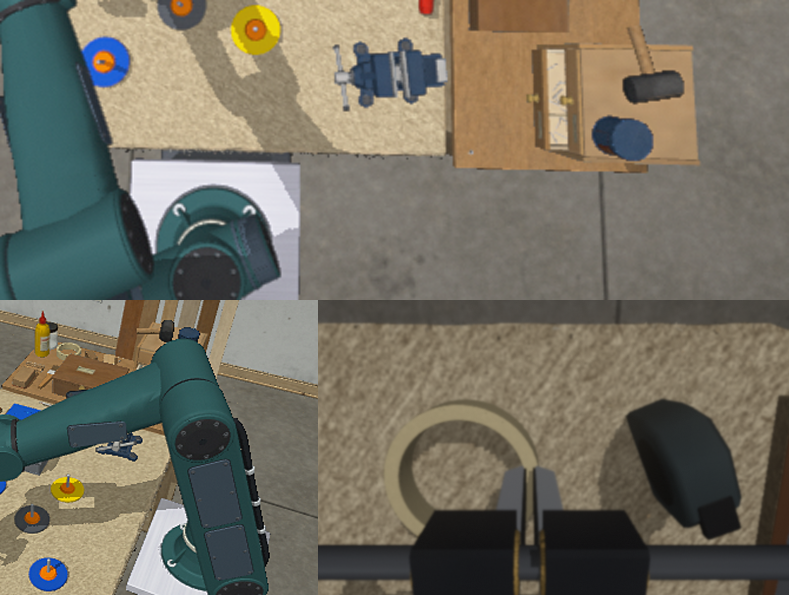

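Nothing else: only this ring and the unreachable one. One more solidity test, sweeping the shut fingers across the ring's ±y walls.

>>> move_arm(motion=[0,0,0,0,-0.14,0,0,0,0,0,0,-0.14,0,0,0,0,0,0,-0.14,0,0,0,0,0,-0.15,0,0,0,0,0,0,-0.15,0,0,0,0,0,0,-0.15,0,0,0,0,0,0,-0.15,0,0,0,0,0,0,0,0,0,0])

```text
time: 10.95
tool_pos: [0.5151, 0.2452, 0.0027]
ee_rot: [3.142, 0.002, 1.566]
wrist_force: [0.4, 0.4, -1.0]
width: 0.0002
finger_force: 0.0
```

```bash
python3 snap.py w9; python3 ring.py w9
```

```text
11.0 [0.5152 0.2467 0.0028] [3.1413e+00 1.0000e-04 1.5666e+00] cam [0.515 0.317 0.205] fwd [-0.   -0.25 -0.97] right [ 1. -0. -0.]
w9 bbox (230, 42, 173, 177) centre [0.516  0.3062] D 93.4 59
```

>>> move_arm(motion=[0,0,0,0,0,0.03,0,0,0,0,0,0,0.02,0,0,0,0,0,0,0,0])

```text
time: 11.25
tool_pos: [0.5141, 0.249, -0.0031]
ee_rot: [-3.14, 0.0, 1.57]
wrist_force: [0.2, -0.3, 0.5]
width: 0.0006
finger_force: 0.0
```

At TCP z = -0.003 there is still no bench contact, so the real fingertips are higher than reported. That explains the misses. I'll probe down gently for contact.

>>> move_arm(motion=[0,0,0,-0.03,0,0.03,0,0,0,0,0,0,0.03,0,0,0,0,0,0,0,0])

```text
time: 11.5
tool_pos: [0.5138, 0.2457, -0.0094]
ee_rot: [-3.14, 0.001, 1.571]
wrist_force: [-0.6, 0.0, 0.1]
width: 0.0003
finger_force: 0.0
```

>>> move_arm(motion=[0,0,0,0,0,0.03,0,0,0,0,0,0,0.02,0,0,0,0,0,0,0,0])

```text
time: 11.75
tool_pos: [0.514, 0.2457, -0.014]
ee_rot: [-3.141, 0.0, 1.57]
wrist_force: [-0.7, 0.5, -0.0]
width: 0.0
finger_force: 0.0
```

>>> move_arm(motion=[0,0,0,0,0,0.03,0,0,0,0,0,0,0.02,0,0,0,0,0,0,0,0])

```text
time: 12.0
tool_pos: [0.514, 0.2456, -0.019]
ee_rot: [-3.141, 0.0, 1.57]
wrist_force: [-1.0, 0.3, -0.9]
width: 0.0004
finger_force: 0.0
```

```bash
python3 - <<'E'
from h import *
S=cal("scene");im=robot.snapshot("scene")[:,:,::-1];cv2.imwrite("pics/scene3.png",im);W=cal("wrist")
o=robot.get_obs();tp=np.array(o["tool_pos"])
pr=lambda W,X:(lambda p:(p[:2]/p[2]*W[0]["fx"]+[W[0]["cx"],W[0]["cy"]]).round(1))(W[1]@np.array(X)+W[2])
for z in(-.02,0,.02,.04):print(z,pr(S,[tp[0],tp[1],z]))
u,v=pr(S,[tp[0],tp[1],0]).astype(int)
h=cv2.cvtColor(im[v-34:v+14,u-20:u+20],cv2.COLOR_BGR2HSV)
print("rows from",v-34,"cols from",u-20)
for i,r in enumerate((h[...,1]<35)):print(v-34+i,"".join(".#"[int(x)] for x in r))
E
```

```text
-0.02 [271.6 282. ]
0 [271.2 277.9]
0.02 [270.8 273.8]
0.04 [270.3 269.6]
rows from 243 cols from 251
243 ##########.....##...##############......
244 ####..#######.####################......
245 ##.....###########################......
246 ...#....##########################.##...
247 ......############################....#.
248 .......##########################..#....
249 .##.....#########################.####..
250 ....#...#########################.###...
251 .......#...####################.##.#....
252 .........##...################...##.....
253 ..#....#....#....#############.......#.#
254 ###.#.#.......#.....#########...#.#.##..
255 ...##...........#....#.#####.....#...#..
256 ...##....................##..#...#......
257 .....#........#........#.........##.#.#.
258 .........#................#.............
259 .............#...........#..#...........
260 .............#...#......##...##.........
261 ........#....#.##.......#.......#....##.
262 ...........#....##...###.#......#..#.##.
263 ......................####..#...#...#...
264 ..............##......#######..##.......
265 ....
[... 461 characters left out ...]
##########...............
276 ................#########...............
277 ....................####................
278 .....................##.................
279 ......................#.................
280 ........................................
281 ........................................
282 ........................................
283 ........................................
284 ........................................
285 ........................................
286 ........................................
287 ........................................
288 ........................................
289 ........................................
290 ........................................
```

Scene pixels show the visible fingertips end around row 277, i.e. just about at bench level now. That fits a tool whose tips sit roughly 20–25 mm higher than reported. I'll keep probing in small steps.

>>> move_arm(motion=[0,0,0,0,0,0.02,0,0,0,0,0,0,0.01,0,0,0,0,0,0,0,0])

```text
time: 12.3
tool_pos: [0.5143, 0.2457, -0.0216]
ee_rot: [-3.141, 0.0, 1.57]
wrist_force: [0.3, -0.7, -0.7]
width: 0.0007
finger_force: 0.0
```

>>> move_arm(motion=[0,0,0,0,0,0.02,0,0,0,0,0,0,0.01,0,0,0,0,0,0,0,0])

```text
time: 12.55
tool_pos: [0.5147, 0.2458, -0.0235]
ee_rot: [3.141, -0.0, 1.57]
wrist_force: [-1.0, -0.1, 3.9]
width: 0.0004
finger_force: 2.1
```

Contact came at reported z = -0.0225, so the real tips are about 22.5 mm above the reported TCP. Now I'll redo the pinch with that correction.

>>> move_arm(motion=[0,0,0,0,0,-0.33,0,0,0,0,0,0,-0.33,0.5,0,0,0,0.2,-0.14,0,0.5,0,0,0,0.2,-0.14,0,0.5,0,0,0,0.2,-0.13,0,0.5,0,0,0,0,0,0,0.5,0,0,0,0,0,0,0.5,0,0,0,0,0,0,0.5,0,0,0,0,0,0,0.5,0,0,0,0,0,0,0.5])

```text
time: 13.38
tool_pos: [0.474, 0.3049, 0.0414]
ee_rot: [-3.141, 0.001, 1.569]
wrist_force: [0.2, 0.1, 1.0]
width: 0.0469
finger_force: 0.0
```

```bash
python3 snap.py w10; python3 ring.py w10
```

```text
13.4333 [0.474  0.305  0.0415] [-3.1415e+00  4.0000e-04  1.5688e+00] cam [0.474 0.377 0.244] fwd [-0.   -0.25 -0.97] right [ 1. -0. -0.]
w10 bbox (308, 150, 135, 128) centre [0.5157 0.3068] D 93.7 46
```

>>> move_arm(motion=[0,0,0,0.01,0,0.14,0.5,0,0,0,0,0,0.14,0.5,0,0,0,0,0,0.13,0.5,0,0,0,0,0,0.13,0.5,0,0,0,0,0,0,0.5])

```text
time: 13.85
tool_pos: [0.4716, 0.305, -0.0155]
ee_rot: [-3.136, 0.003, 1.569]
wrist_force: [-0.4, -0.2, 0.0]
width: 0.0471
finger_force: 0.0
```

>>> move_arm(motion=[0,0,0,0,0,0,0.2,0,0,0,0,0,0,0,0,0,0,0,0,0,0,0,0,0,0,0,0,0,0,0,0,0,0,0,0,0,0,0,0,0,0,0,0,0,0,0,0,0,0,0,0,0,0,0,0,0])

```text
time: 14.52
tool_pos: [0.4741, 0.3071, -0.0116]
ee_rot: [3.14, -0.001, 1.57]
wrist_force: [-0.2, -0.2, 2.4]
width: 0.011
finger_force: 28.7
```

Gripped: width 11 mm, force 28.7 N. Lifting.

>>> move_arm(motion=[0,0,0,0,0,-0.05,0,0,0,0,0,0,-0.1,0,0,0,0,0,0,-0.2,0,0,0,0,0,0,-0.2,0,0,0,0,0,0,-0.2,0,0,0,0,0,0,-0.2,0,0,0,0,0,0,-0.1,0,0,0,0,0,0,0,0,0,0,0,0,0,0,0])

```text
time: 15.27
tool_pos: [0.4736, 0.3068, 0.0929]
ee_rot: [3.141, -0.0, 1.57]
wrist_force: [0.5, 0.0, -0.5]
width: 0.0104
finger_force: 28.7
```

```bash
python3 snap.py w11; python3 - <<'E'
import ring
from h import *
o=robot.get_obs();print(o["width"],o["finger_force"],o["wrist_force"])
for z in (.105,.1177,.13): print(z);ring.ring("w11",o["tool_pos"][2]+.0116+.024 if z==.1177 else z)
E
```

```text
15.3167 [0.4728 0.3065 0.0917] [-3.1401e+00  9.0000e-04  1.5701e+00] cam [0.473 0.379 0.296] fwd [ 0.   -0.25 -0.97] right [ 1. -0.  0.]
0.010178437567043539 28.696824015618176 [ 0.12999823  0.15326827 -0.65244715]
0.105
w11 bbox (306, 166, 171, 137) centre [0.5202 0.2957] D 106.0 42
0.1177
w11 bbox (306, 166, 171, 137) centre [0.5148 0.3053] D 93.6 42
0.13
w11 bbox (306, 166, 171, 137) centre [0.5141 0.3065] D 92.1 42
```

>>> move_arm(motion=[0,0,0,-0.1,-0.03,0,0,0,0,0,-0.23,-0.07,0,0,0,0,0,-0.26,-0.08,0,0,0,0,0,-0.26,-0.08,0,0,0,0,0,-0.26,-0.08,0,0,0,0,0,-0.26,-0.08,0,0,0,0,0,-0.26,-0.08,0,0,0,0,0,-0.26,-0.08,0,0,0,0,0,-0.26,-0.08,0,0,0,0,0,-0.16,-0.04,0,0,0,0,0,0,0,0,0,0,0,0,0,0,0,0])

```text
time: 16.32
tool_pos: [0.4022, 0.0751, 0.0915]
ee_rot: [-3.14, -0.0, 1.568]
wrist_force: [0.0, 0.2, -1.7]
width: 0.0108
finger_force: 28.8
```

```bash
python3 snap.py w12; python3 - <<'E'
import ring,pickle
from h import *
o=robot.get_obs();ring.ring("w12",o["tool_pos"][2]+.0356);print(o["width"])
W=pickle.load(open("pics/w12.pkl","rb"));im=cv2.imread("pics/w12.png");h=cv2.cvtColor(im,cv2.COLOR_BGR2HSV)
m=((h[...,0]<14)&(h[...,1]>140)&(h[...,2]>60)).astype(np.uint8)
k,l,st,ce=cv2.connectedComponentsWithStats(m)
for i in range(1,k):
    if st[i,4]>40:print(st[i].tolist(),plane(W,ce[i],.012).round(4))
E
```

```text
16.3667 [0.4026 0.0758 0.0917] [-3.1400e+00 -3.0000e-04  1.5691e+00] cam [0.403 0.147 0.294] fwd [-0.   -0.25 -0.97] right [ 1. -0. -0.]
w12 bbox (306, 169, 169, 134) centre [0.4429 0.0738] D 92.4 39
0.01104245597719497
[201, 0, 52, 50, 1870] [0.335  0.2151 0.012 ]
[342, 188, 46, 35, 814] [0.447  0.0695 0.012 ]
[516, 247, 46, 40, 1290] [0.6081 0.0105 0.012 ]
[297, 345, 14, 13, 138] [ 0.3909 -0.0803  0.012 ]
[319, 345, 15, 13, 129] [ 0.4106 -0.0801  0.012 ]
```

>>> move_arm(motion=[0,0,0,0,0.03,0.05,0,0,0,0,0,0,0.12,0,0,0,0,0,0,0.15,0,0,0,0,0,0,0.15,0,0,0,0,0,0,0.15,0,0,0,0,0,0,0.12,0,0,0,0,0,0,0.08,0,0,0,0,0,0,0.05,0,0,0,0,0,0,0,0,0,0,0,0,0,0,0])

```text
time: 17.2
tool_pos: [0.4066, 0.0762, 0.0057]
ee_rot: [3.142, 0.0, 1.571]
wrist_force: [0.5, 0.4, -1.6]
width: 0.0111
finger_force: 28.8
```

>>> move_arm(motion=[0,0,0,0,0,0.03,0,0,0,0,0,0,0.03,0,0,0,0,0,0,0,0,0,0,0,0,0,0,0])

```text
time: 17.53
tool_pos: [0.4064, 0.0758, -0.0002]
ee_rot: [3.141, 0.0, 1.57]
wrist_force: [-0.0, 0.1, -0.1]
width: 0.0109
finger_force: 28.8
```

>>> move_arm(motion=[0,0,0,0,0,0.02,0,0,0,0,0,0,0.01,0,0,0,0,0,0,0,0])

```text
time: 17.78
tool_pos: [0.4065, 0.0758, -0.0034]
ee_rot: [3.141, 0.0, 1.57]
wrist_force: [0.1, -0.2, -0.8]
width: 0.0106
finger_force: 28.8
```

>>> move_arm(motion=[0,0,0,0,0,0.015,0,0,0,0,0,0,0,0,0,0,0,0,0,0,0])

```text
time: 18.03
tool_pos: [0.4066, 0.0758, -0.0037]
ee_rot: [3.141, 0.0, 1.57]
wrist_force: [-1.9, 0.3, 5.5]
width: 0.0108
finger_force: 28.8
```

The roll is in contact with the foot at the expected height. Releasing, then rising straight up.

>>> move_arm(motion=[0,0,0,0,0,0,0.15,0,0,0,0,0,0,0.25,0,0,0,0,0,0,0.3,0,0,0,0,0,0,0.3,0,0,0,0,0,0,0.3,0,0,0,0,0,0,0.3,0,0,0,0,0,-0.05,0.3,0,0,0,0,0,-0.1,0.3,0,0,0,0,0,-0.2,0.3,0,0,0,0,0,-0.3,0.3,0,0,0,0,0,-0.3,0.3,0,0,0,0,0,-0.3,0.3])

```text
time: 19.03
tool_pos: [0.4062, 0.0758, 0.1224]
ee_rot: [3.141, 0.0, 1.57]
wrist_force: [1.4, -0.3, -0.4]
width: 0.0282
finger_force: 0.0
```

>>> move_arm(motion=[0,0,0,0,0,-0.3,0.3,0,0,0,0,0,-0.2,0.3,0,0,0,0,0,0,0.3,0,0,0,0,0,0,0.3])

```text
time: 19.37
tool_pos: [0.4073, 0.0759, 0.172]
ee_rot: [3.138, -0.0, 1.57]
wrist_force: [-0.6, 0.3, 0.8]
width: 0.0279
finger_force: 0.0
```

```bash
python3 snap.py w13; python3 - <<'E'
import ring,pickle
from h import *
for z in(.024,.032,.040): ring.ring("w13",z)
W=pickle.load(open("pics/w13.pkl","rb"));im=cv2.imread("pics/w13.png");h=cv2.cvtColor(im,cv2.COLOR_BGR2HSV)
m=((h[...,0]<14)&(h[...,1]>140)&(h[...,2]>60)).astype(np.uint8)
k,l,st,ce=cv2.connectedComponentsWithStats(m)
for i in range(1,k):
    if st[i,4]>100:print(st[i].tolist(),plane(W,ce[i],.012).round(4))
# top and scene check
for n in("top","scene"):
    c=cal(n);im=robot.snapshot(n)[:,:,::-1].astype(float);cv2.imwrite(f"pics/{n}5.png",im)
    x,y,a,b=(266,205,42,46) if n=="top" else (290,220,56,50)
    q=im[y:y+b,x:x+a];m=((q[...,1]/(q[...,0]+1)>1.25)&(q.sum(2)>450)).astype(np.uint8)
    for r in m:print("".join(".#"[v] for v in r))
E
```

```text
19.4167 [0.4062 0.0758 0.1702] [3.1412e+00 1.0000e-04 1.5701e+00] cam [0.407 0.148 0.375] fwd [ 0.   -0.25 -0.97] right [ 1. -0.  0.]
w13 bbox (309, 142, 88, 87) centre [0.4482 0.072 ] D 95.9 38
w13 bbox (309, 142, 88, 87) centre [0.4473 0.0737] D 93.7 38
w13 bbox (309, 142, 88, 87) centre [0.4463 0.0754] D 91.6 38
[222, 22, 40, 43, 1154] [0.3349 0.2172 0.012 ]
[330, 164, 37, 37, 957] [0.444 0.076 0.012]
[471, 221, 34, 33, 777] [0.6084 0.0104 0.012 ]
[294, 282, 32, 28, 658] [ 0.4008 -0.0666  0.012 ]
..........................................
..........................................
..........................................
..........................................
..........................................
..........................................
..........................................
..........................................
........................#.................
........................###...............
........................###...............
.........................####.............
...........................####...........
............................###.....
[... 3650 characters left out ...]
##########.#
########..##.#.######.###...##...#......##.#.#####...###
##.##....##########.###..#####...#.#..###.###....#.###..
..##.##..#....#.##..#.#####...######..####.#..##########
###.##..###.##..#.##########..#.#.....##....###...##.###
.##.###....#.####....#.######..#.###..#.#....########.##
####.#####...##.#..####...##..###.##.##.##...###.#.#...#
.####...###.#####.###.###.#.##.##.#....##...#..#.#######
#.#.#.##.###...######....###.#..#..###...##.###.#.#.####
##.########...##.#####...##########.#..#.#.##.#.##....##
##.#####.#.#####.#.##.####.######.#####.#######.###..###[ WARN:0@0.672] global loadsave.cpp:1063 imwrite_ Unsupported depth image for selected encoder is fallbacked to CV_8U.
```

The roll lies round at the right height (D=93.7 at z=0.032), centred at (0.447,0.074): flat on the foot. Now to the lid handle.

>>> move_arm(motion=[0,0,0,-0.2,0.07,0,0.4,0,0,0,-0.35,0.13,0,0.4,0,0,0,-0.35,0.13,0,0.4,0,0,0,-0.35,0.13,0,0.4,0,0,0,-0.35,0.13,0,0.4,0,0,0,-0.35,0.13,0,0.4,0,0,0,-0.35,0.13,0,0.4,0,0,0,-0.35,0.13,0,0.4,0,0,0,-0.35,0.13,0,0.4,0,0,0,-0.2,0.05,0,0.4,0,0,0,0,0,0,0.4,0,0,0,0,0,0,0.4])

```text
time: 20.52
tool_pos: [0.5211, -0.2444, 0.1676]
ee_rot: [-3.137, -0.003, 1.568]
wrist_force: [-0.3, 0.5, 0.3]
width: 0.0376
finger_force: 0.0
```

```bash
python3 snap.py w14; python3 - <<'E'
import pickle
from h import *
W=pickle.load(open("pics/w14.pkl","rb"));im=cv2.imread("pics/w14.png");h=cv2.cvtColor(im,cv2.COLOR_BGR2HSV)
blue=((h[...,0]>100)&(h[...,0]<125)&(h[...,1]>150)&(h[...,2]>40)).astype(np.uint8)
k,l,st,ce=cv2.connectedComponentsWithStats(blue)
i=1+np.argmax(st[1:,4]);print("lid",st[i].tolist())
q=max(cv2.findContours((l==i).astype(np.uint8),0,1)[0],key=cv2.contourArea)
hull=np.zeros(blue.shape,np.uint8);cv2.drawContours(hull,[cv2.convexHull(q)],-1,1,-1)
hull=cv2.erode(hull,np.ones((9,9)))
m=((h[...,1]<70)&(h[...,2]>70)&(hull>0)).astype(np.uint8);m[225:]=0
k,l,st,ce=cv2.connectedComponentsWithStats(m)
for j in range(1,k):
    if st[j,4]>60:
        P=np.argwhere(l==j)[:,::-1].astype(np.float32);(c,s,a)=cv2.minAreaRect(P)
        print("grey",st[j].tolist(),np.round(c,1),np.round(s,1),round(a,1),"z.104",plane(W,c,.104).round(4),"ends rows",plane(W,(P[P[:,1]==P[:,1].min()].mean(0)),.104).round(4),plane(W,(P[P[:,1]==P[:,1].max()].mean(0)),.104).round(4))
e=cv2.approxPolyDP(cv2.convexHull(q),6,True)[:,0]
for p in e:print("corner",p,plane(W,p.astype(float),.0755).round(4))
E
```

```text
20.5667 [ 0.5212 -0.2435  0.1683] [-3.1385e+00 -2.5000e-03  1.5697e+00] cam [ 0.522 -0.173  0.371] fwd [-0.   -0.25 -0.97] right [ 1. -0. -0.]
lid [285, 0, 215, 244, 45254]
grey [312, 78, 19, 114, 1343] [321.  134.5] [113.1  16.1] 88.8 z.104 [ 0.5255 -0.1874  0.104 ] ends rows [ 0.5247 -0.1451  0.104 ] [ 0.5277 -0.2333  0.104 ]
corner [499   0] [ 0.6675 -0.0839  0.0755]
corner [478 236] [ 0.6747 -0.2835  0.0755]
corner [298 243] [ 0.5042 -0.2905  0.0755]
corner [285  11] [ 0.4967 -0.0912  0.0755]
```

```bash
python3 - <<'E'
import pickle
from h import *
W=pickle.load(open("pics/w14.pkl","rb"));T,S=cal("top"),cal("scene")
print(tri(W,(321,134.5),T,(368,201.9)),tri(W,(321,134.5),S,(328,167)),tri(T,(368,201.9),S,(328,167)))
E
```

```text
(array([ 0.5253, -0.1883,  0.1002]), [0.8, 0.8]) (array([ 0.5251, -0.1876,  0.1037]), [0.5, 0.5]) (array([ 0.5249, -0.1887,  0.103 ]), [0.2, 0.2])
```

>>> move_arm(motion=[0,0,0,0.18,0.01,0,0.4,0,0,0,0.19,0.01,0,0.4,0,0,0,0.18,0.02,0,0.4,0,0,-0.042,0,0,0,0.4,0,0,0,0,0,0.15,0.4,0,0,0,0,0,0.2,0.4,0,0,0,0,0,0.2,0.4,0,0,0,0,0,0,0.4,0,0,0,0,0,0,0.4])

```text
time: 21.32
tool_pos: [0.5249, -0.1873, 0.1141]
ee_rot: [-3.139, -0.002, 1.605]
wrist_force: [0.5, 1.4, -0.1]
width: 0.0378
finger_force: 0.0
```

>>> move_arm(motion=[0,0,0,0,0,0.15,0.4,0,0,0,0,0,0.15,0.4,0,0,0,0,0,0.12,0.4,0,0,0,0,0,0.05,0.4,0,0,0,0,0,0,0.4,0,0,0,0,0,0,0.4])

```text
time: 21.82
tool_pos: [0.5265, -0.1892, 0.0689]
ee_rot: [3.141, 0.0, 1.603]
wrist_force: [-0.2, 0.1, -0.0]
width: 0.0376
finger_force: 0.0
```

>>> move_arm(motion=[0,0,0,0,0,0,0.2,0,0,0,0,0,0,0.1,0,0,0,0,0,0,0,0,0,0,0,0,0,0,0,0,0,0,0,0,0,0,0,0,0,0,0,0,0,0,0,0,0,0,0])

```text
time: 22.4
tool_pos: [0.5263, -0.1894, 0.0686]
ee_rot: [3.141, 0.0, 1.603]
wrist_force: [-0.7, 0.2, 1.9]
width: 0.0092
finger_force: 30.0
```

Bar gripped (9 mm, 30 N). Now I'll break the seal slowly, turning the tool with the lid about the hinge.

>>> move_arm(motion=[0.0051,0,0,0,0,-0.0058,0,0.0051,0,0,0,0,-0.0058,0,0.0051,0,0,0,0,-0.0058,0,0.0051,0,0,0,0,-0.0058,0,0.0051,0,0,0,0,-0.0058,0,0.0051,0,0,0,0,-0.0058,0,0.0051,0,0,0,0,-0.0058,0,0.0051,0,0,0,0,-0.0058,0])

```text
time: 23.07
tool_pos: [0.5254, -0.1893, 0.07]
ee_rot: [-3.106, -0.001, 1.603]
wrist_force: [3.8, -3.9, -17.0]
width: 0.0087
finger_force: 30.0
```

>>> move_arm(motion=[0.0025,0,0,0,0,-0.004,0,0.0025,0,0,0,0,-0.004,0,0.0025,0,0,0,0,-0.004,0,0.0025,0,0,0,0,-0.004,0])

```text
time: 23.4
tool_pos: [0.5254, -0.1893, 0.0712]
ee_rot: [-3.098, -0.001, 1.603]
wrist_force: [4.7, -4.5, -17.4]
width: 0.0085
finger_force: 30.0
```

>>> move_arm(motion=[0.004,0,0,0,0,-0.004,0,0.004,0,0,0,0,-0.004,0,0.004,0,0,0,0,-0.004,0,0.004,0,0,0,0,-0.004,0])

```text
time: 23.73
tool_pos: [0.5258, -0.1893, 0.0738]
ee_rot: [-3.087, -0.001, 1.603]
wrist_force: [3.4, -2.4, -11.9]
width: 0.0093
finger_force: 30.0
```

>>> move_arm(motion=[0.005,0,0,0,0,-0.004,0,0.005,0,0,0,0,-0.004,0,0.005,0,0,0,0,-0.004,0,0.005,0,0,0,0,-0.004,0,0.005,0,0,0,0,-0.004,0,0.005,0,0,0,0,-0.004,0,0.005,0,0,0,0,-0.004,0,0.005,0,0,0,0,-0.004,0])

```text
time: 24.4
tool_pos: [0.5268, -0.1894, 0.08]
ee_rot: [-3.058, 0.001, 1.603]
wrist_force: [2.5, -1.0, -1.4]
width: 0.0091
finger_force: 30.0
```

>>> move_arm(motion=[0.005,0,0,0,0,-0.005,0,0.005,0,0,0,0,-0.005,0,0.005,0,0,0,0,-0.005,0,0.005,0,0,0,0,-0.005,0,0.005,0,0,0,0,-0.005,0,0.005,0,0,0,0,-0.005,0,0.005,0,0,0,0,-0.005,0,0.005,0,0,0,0,-0.005,0])

```text
time: 25.07
tool_pos: [0.5269, -0.1893, 0.0832]
ee_rot: [-3.026, 0.0, 1.603]
wrist_force: [1.2, -1.5, -2.2]
width: 0.009
finger_force: 30.0
```

>>> move_arm(motion=[0.0034,0,0,0,0.001,-0.0055,0,0.0034,0,0,0,0.001,-0.0055,0,0.0034,0,0,0,0.001,-0.0055,0,0.0034,0,0,0,0.001,-0.0055,0,0.0034,0,0,0,0.001,-0.0055,0,0.0034,0,0,0,0.001,-0.0055,0,0.0034,0,0,0,0.001,-0.0055,0,0.0034,0,0,0,0.001,-0.0055,0,0.0034,0,0,0,0.001,-0.0055,0,0.0034,0,0,0,0.001,-0.0055,0,0,0,0,0,0,-0.005,0,0,0,0,0,0,-0.005,0])

```text
time: 26.07
tool_pos: [0.5284, -0.1892, 0.0895]
ee_rot: [-2.999, 0.0, 1.603]
wrist_force: [-2.3, -1.9, -1.4]
width: 0.0088
finger_force: 30.0
```

>>> move_arm(motion=[0,0,0,0,0,0,0,0,0,0,0,0,0,0,0,0,0,0,0,0,0])

```text
time: 26.32
tool_pos: [0.5285, -0.1892, 0.0895]
ee_rot: [-2.999, 0.0, 1.603]
wrist_force: [-3.6, -2.3, -0.5]
width: 0.0091
finger_force: 30.0
```

```bash
python3 - <<'E'
from h import *
robot.snapshot("top")
T,S=cal("top"),cal("scene")
pr=lambda W,X:(lambda p:(p[:2]/p[2]*W[0]["fx"]+[W[0]["cx"],W[0]["cy"]]).round(1))(W[1]@np.array(X)+W[2])
im=robot.snapshot("scene")[:,:,::-1];cv2.imwrite("pics/scene6.png",im)
# front edge of lid, +y corner: vertical profile in scene, shut vs now
a=cv2.imread("pics/scene0.png")
for z in(.065,.09):print(z,"front +y corner",pr(S,[.4967,-.0912,z]))
f=lambda q:((lambda h:(h[...,0]>100)&(h[...,0]<125)&(h[...,1]>140))(cv2.cvtColor(np.ascontiguousarray(q),cv2.COLOR_BGR2HSV)))
for n,q in(("shut",a),("now",im)):
    m=f(q)[140:215,270:350];print(n,[(270+c,140+int(np.where(m[:,c])[0].max())) for c in range(10,76,5) if m[:,c].any()])
o=robot.get_obs();print({k:np.round(o[k],4) for k in("time","tool_pos","ee_rot","wrist_force","width","finger_force")})
E
```

```text
0.065 front +y corner [323.6 194.6]
0.09 front +y corner [323.7 189.1]
shut [(280, 182), (285, 211), (290, 214), (295, 186), (300, 188), (305, 189), (310, 191), (315, 192), (320, 193), (325, 192), (330, 184), (335, 176), (340, 168)]
now [(280, 181), (285, 211), (290, 214), (295, 184), (300, 185), (305, 186), (310, 187), (315, 187), (320, 188), (325, 186), (330, 178), (335, 170), (340, 162)]
{'time': np.float64(26.4167), 'tool_pos': array([ 0.5285, -0.1892,  0.0896]), 'ee_rot': array([-2.9991e+00,  2.0000e-04,  1.6029e+00]), 'wrist_force': array([-3.1411, -2.7087, -0.3118]), 'width': np.float64(0.0087), 'finger_force': np.float64(29.9999)}
```

The lid's front edge has risen about 5.5 px in the scene view, which is about 25 mm, and the handle is still held. Handing in.

```bash
python3 -c "
from bench import robot
print(robot.close_job())"
```

```text
the job is handed in; nothing more can be done
None
```

The roll is flat on the dark stand's foot and released. The lid came free slowly (peak pull about 17 N) and was still held with its front edge about 25 mm up when I handed the job in at 26.4 s. The first pinches on the roll closed on nothing because the real fingertips sit about 22.5 mm above the reported TCP; I found that by touching the bench and corrected for it. I saw no contact with the jar, tape measure or screwdriver.

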